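# Fetch the weighing jar from behind the dropper bottles

## Task

The jar with the yellow lid is wanted on the balance, but the two dropper bottles stand in its way in the white caddy. Clear both bottles into the grey side tray, upright, then set the jar in the middle of the balance pan, and only after that put each bottle back upright on the centre of the pad of its own colour in the caddy. Drop nothing, tip nothing over, and leave the tube rack and the beaker where they are.

Things in the scene. Friction and masses are not known exactly. Their poses are not given: they have to be found in the camera images.
- red_bottle_center (a point): Glass dropper bottle with red cap and bulb; loose, upright, round, 116 mm high, 0.1 to 0.2 kg. Point on its axis, half-way up; z up. Heights from its underside: body diameter 48 up to 50 mm, shoulder to 60, cap diameter 32 from 62 to 88 (grip here, from above), bulb diameter 17 from 88 to 116. Starts on the red pad, in front of the jar.
- blue_bottle_center (a point): Glass dropper bottle with blue cap and bulb; loose, upright, round, 116 mm high, 0.1 to 0.2 kg. Point on its axis, half-way up; z up. Heights from its underside: body diameter 48 up to 50 mm, shoulder to 60, cap diameter 32 from 62 to 88 (grip here, from above), bulb diameter 17 from 88 to 116. Starts on the blue pad, in front of the jar.
- jar_center (a point): Low round white jar with yellow lid; loose, straight-sided, diameter 54 mm, 40 mm high, 0.1 to 0.2 kg. Point on its axis, half-way up; z up. Starts in the caddy's bay behind the bottles: about 7 mm free on either side (y), 8 mm to the bottles, 39 mm free behind (+x). Once the bottles are gone, grip it from above with one finger in front and one behind (along the caddy's x).
- caddy: White plastic caddy, fixed, 165 mm (x) by 136 mm (y). Origin: centre of its underside; -x side faces the robot, roughly. Floor 6 mm thick; outer walls 4 mm, tops at 29 mm (front 18 mm). Jar bay centred at x = 12 mm between two cheek walls (x -5 to 45 mm, y 34 to 40 mm on either side, tops at 44 mm). Bottle places at x = -40, y = +29 and -29 mm.
- pad_red: Red flat rectangle on the caddy's floor, home of the red-capped bottle; fixed. Origin: centre of the bottle's place, 6 mm above the table; axes parallel to the caddy's. 54 mm wide (y), reaching 37 mm in -x and 27 mm in +x of the origin. The two pads lie side by side 58 mm apart in y; which is on which side varies.
- pad_blue: Blue flat rectangle on the caddy's floor, home of the blue-capped bottle; fixed. Origin: centre of the bottle's place, 6 mm above the table; axes parallel to the caddy's. 54 mm wide (y), reaching 37 mm in -x and 27 mm in +x of the origin. The two pads lie side by side 58 mm apart in y; which is on which side varies.
- side_tray: Grey open plastic tray for things cleared aside; fixed, empty, 220 mm (x) by 130 mm (y), walls 4 mm thick and 24 mm high, floor 4 mm thick. Origin: centre of its underside. Stands left or right of the caddy, the balance on the other side. Both bottles fit one behind the other along x, 50 mm either side of the origin.
- pan (a point): Centre of the top of the balance's round steel pan: diameter 110 mm, 48 mm above the table, rigid, fixed; z up. The white housing, 190 mm (x) by 150 mm (y), 40 mm high, reaches from 75 mm in -x of this point to 115 mm in +x, where its display is.
- tube_rack: Bystander: white test tube rack with six glass tubes, loose, 60 mm (x) by 200 mm (y), 142 mm high over the tubes. Origin at the centre of its underside. Stands beyond the caddy.
- beaker: Bystander: empty glass beaker, loose, diameter 70 mm, 85 mm high. Origin at the centre of its underside. Stands beyond the tray or the balance.
Mind the look-alikes: they are no part of the job. Leave any green look-alike of the part that bears blue_bottle_center alone.

How it is judged (in metres and radians):
On the way, in this order (a step that is already met when the one before it is completed fails the run):
1. both bottles stand upright in the side tray, released (x of red_bottle_center in the frame of side_tray between -0.1 and 0.1 m and y of red_bottle_center in the frame of side_tray between -0.055 and 0.055 m and height (world z) of red_bottle_center between 0.055 and 0.07 m and angle between each of red_bottle_center, blue_bottle_center's own z axis and vertical below 0.12 rad and x of blue_bottle_center in the frame of side_tray between -0.1 and 0.1 m and y of blue_bottle_center in the frame of side_tray between -0.055 and 0.055 m and height (world z) of blue_bottle_center between 0.055 and 0.07 m and contact force between each of bottle_red, bottle_blue and the fingers below 0.05 N), for 0.2 s.
2. the jar stands in the middle of the balance pan, released, while both bottles are still in the tray (horizontal distance between jar_center and pan below 0.015 m and z of jar_center in the frame of pan between 0.014 and 0.026 m and angle between jar_center's own z axis and vertical below 0.1 rad and contact force between jar and the fingers below 0.05 N and x of red_bottle_center in the frame of side_tray between -0.1 and 0.1 m and y of red_bottle_center in the frame of side_tray between -0.055 and 0.055 m and height (world z) of red_bottle_center between 0.055 and 0.07 m and angle between each of red_bottle_center, blue_bottle_center's own z axis and vertical below 0.12 rad and x of blue_bottle_center in the frame of side_tray between -0.1 and 0.1 m and y of blue_bottle_center in the frame of side_tray between -0.055 and 0.055 m and height (world z) of blue_bottle_center between 0.055 and 0.07 m), for 0.2 s.
At the end, for the whole second after the job is handed in: The jar stands upright on the pan within 15 mm of its centre, and each bottle stands upright on the caddy's floor within 12 mm of the centre of its place on the pad of its own colour; all released and at rest (horizontal distance between jar_center and pan below 0.015 m and z of jar_center in the frame of pan between 0.014 and 0.026 m and angle between each of jar_center, red_bottle_center, blue_bottle_center's own z axis and vertical below 0.1 rad and horizontal distance between red_bottle_center and pad_red below 0.012 m and height (world z) of red_bottle_center between 0.058 and 0.07 m and horizontal distance between blue_bottle_center and pad_blue below 0.012 m and height (world z) of blue_bottle_center between 0.058 and 0.07 m and contact force between each of bottle_red, bottle_blue, jar and the fingers below 0.05 N and linear speed of each of bottle_red, bottle_blue, jar below 0.02 m/s); the robot touches nothing.
It fails at once if a bottle or the jar is tipped over (more than about 57 degrees) (angle between any of red_bottle_center, blue_bottle_center, jar_center's own z axis and vertical above 1 rad).
It fails at once if a bottle or the jar is dropped (falls faster than 0.7 m/s out of the fingers, about 25 mm) ((linear speed of bottle_red above 0.7 m/s and contact force between bottle_red and the fingers below 0.05 N) or (linear speed of bottle_blue above 0.7 m/s and contact force between bottle_blue and the fingers below 0.05 N) or (linear speed of jar above 0.7 m/s and contact force between jar and the fingers below 0.05 N)).
It fails at once if the tube rack or the beaker is moved by more than 20 mm (distance of any of tube_rack, beaker from where it was at the start of the episode above 0.02 m).
It also fails if it takes over 120 s, if anything falls off the work surface, if the arm or the gripper's body presses on something with over 40 N, if the wrist force passes 120 N, or if a joint passes its speed limit or range.

## Robot

A 6-joint arm with a two-finger parallel gripper is mounted at the origin on the work surface. World frame = base frame: x ahead of the robot, y to its left, z up, the work surface at z = 0. Lengths are in m, angles in degrees, forces in N, time in s.
With the tool pointing down it reaches from about 0.375 to 0.9 m from the base axis. Payload 3.1 kg.
Tool frame: the origin (TCP) lies midway between the tips of the shut fingers; the grasp point (between the pads) lies bot.hold_point_z behind it (bot.hold_point_z is the distance from the TCP to the grasp point, in m); z points along the fingers, y is the direction in which the jaws open and shut (so a half turn about z gives the same grasp; the last joint's range is limited). The gripper opens to 87 mm and grips with 3 to 60 N. Pads are 19 mm wide; open, the fingers measure 117 mm over their backs; the gripper's body (75 mm by 190 mm) begins 51 mm behind the grasp point.
Start: joints at [61.106, 30.224, 82.088, -0, 67.689, -10.227], TCP at [0.2, 0.592, 0.223] pointing down, gripper open.
Joint ranges: [-176.69, 176.69], [-43.24, 126.21], [12.49, 139.97], [-82, 262], [0, 151.66], [-163.58, 163.58]. Speed limits (degrees/s): [159.86, 159.86, 180, 180, 180, 180].

## Interface

Orientations are given as a 3x3 rotation matrix whose columns are the frame's x, y, z axes.
In Python, from rig import bot, vision gives the robot as it stands.
- The arm moves only by the shell command python3 -m inch 'ROWS'. ROWS is JSON, a list of rows, each a list of 5 numbers: the finger opening in mm, from 0 to 87, then the shift along the tool's x, y, z in mm, then the turn about the tool's z in rad. In form: [[hand, dx, dy, dz, roll], ...]. A call has 1 to 8 rows; each row is the pose to reach, as a shift and turn from the pose measured when the call began, along the tool's axes at that moment; what a row does not reach only later rows make up. A row lasts 1/10 s, in which the tool goes at most 50 mm and 8.59 degrees, less where a joint would pass 70% of its speed; a pose out of reach is approached as far as the arm can. A call with a gripper value outside its range is refused whole. The fingers move at their own pace and stop on an object; the grip force is fixed at half the most. Time passes only in rows, so rows that repeat a pose let the fingers close. It gives the time, the measured TCP pose, the force and the opening at its end, in the units of the state.
- bot.read_state(): the state, without advancing time (a new reading comes with each control period).
- vision.capture(name): name is "scene" or "top" or "wrist"; returns (picture, depth): 400x640x3 uint8, red, green, blue; 400x640 float32, m along the optical axis (not along the pixel's ray), 0 where there is no reading.
- vision.camera_model(name): a dict with "intrinsics" (3x3 intrinsics, pixels), "dist" ([k1, k2, p1, p2, k3] as OpenCV has them; the pictures are not rectified), "camera_from_world" (4x4, takes a point from world to camera coordinates). Camera axes: x right, y down, z forward; pixel columns grow to the right and rows downward; lengths in m; the calibration is good to about 2 mm. A picture is of the moment at which its call begins: read the wrist's pose just before it. camera_model takes no time and is no camera call; for the wrist camera it gives the pose at the moment of the call.
- bot.hand_in(): hands the job in, once; it reports no verdict.
The state is a dict: "time_s": time; "joint_positions": joint angles; "qvel": joint speeds; "tau": joint torques, N m; "position": TCP position; "tcp_rot": TCP orientation; "force": force on the tool from outside, world axes, zero at the start; "moment": the same for the moment, N m; "opening": opening from 0.0 (shut) to 1.0 (fully open).
Only numpy, scipy, OpenCV 4.12 (cv2) and the standard library are available. Lean on these libraries where they do the work, as an engineer would, in place of code of your own. Each camera call takes 0.05 s, during which the arm holds its last target. There are 200 camera calls.

## Working session

There is one attempt and no reset: what is moved stays moved. The work goes in short steps, Python scripts to look and compute and a shell command to move; the robot and the scene stay as the last step left them, time stands still between calls to the robot, and variables do not carry over. Pictures are saved under pics/ and viewed, about 12 in all and at most 16, crops included, and the job is handed in when it is done.

```bash
mkdir -p pics; python3 - <<'E'
from rig import bot, vision
import cv2, numpy as np
s=bot.read_state(); print(s['time_s'],s['position'],s['tcp_rot'],s['opening'],bot.hold_point_z)
for n in("scene","top"):
    p,d=vision.capture(n); cv2.imwrite(f"pics/{n}0.png",p[:,:,::-1]); np.save(f"pics/{n}0.npy",d)
    m=vision.camera_model(n); print(n,np.round(m["intrinsics"],1).tolist(),m["dist"],np.round(m["camera_from_world"],3).tolist())
E
```

```text
0.0 [0.1996922  0.59149279 0.22158914] [[-9.47383189e-01  3.20100197e-01 -9.78255507e-04]
 [ 3.20101519e-01  9.47381429e-01 -1.85599624e-03]
 [ 3.32676337e-04 -2.07148071e-03 -9.99997799e-01]] 0.9982347770537399 0.0187
scene [[377.6, 0.0, 317.0], [0.0, 377.6, 201.7], [0.0, 0.0, 1.0]] [-0.04960551  0.          0.          0.          0.        ] [[-0.074, 0.997, -0.008, 0.042], [0.637, 0.041, -0.77, -0.339], [-0.768, -0.062, -0.638, 1.518], [0.0, 0.0, 0.0, 1.0]]
top [[383.7, 0.0, 315.5], [0.0, 383.7, 201.9], [0.0, 0.0, 1.0]] [0.01217183 0.         0.         0.         0.        ] [[-0.027, -0.999, -0.021, 0.029], [-0.987, 0.03, -0.161, 0.598], [0.161, 0.016, -0.987, 0.782], [0.0, 0.0, 0.0, 1.0]]
```

View pics/scene0.png

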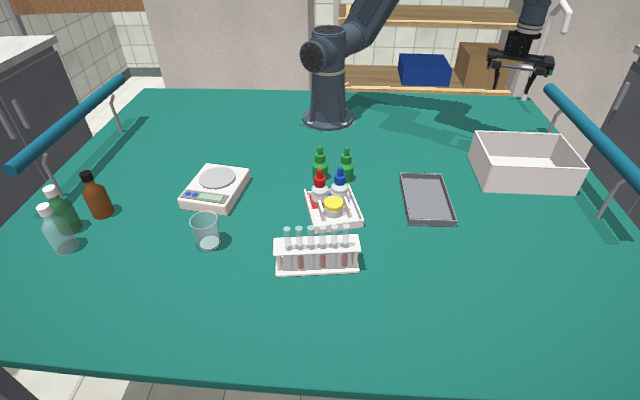

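View pics/top0.png

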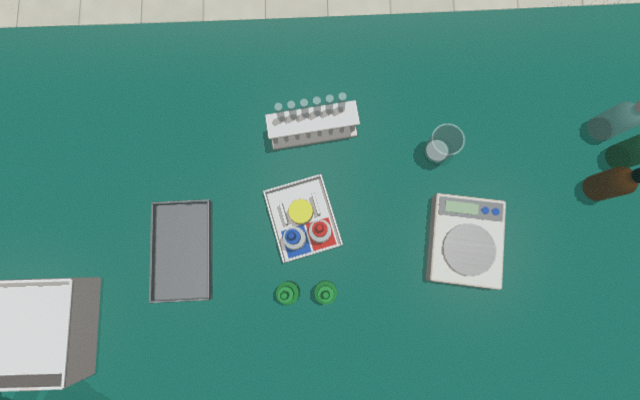

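Top view: the caddy has the blue bottle at (293,237), the red bottle at (320,230) and the jar at (301,211). Two green look-alikes stand in front at (287,293) and (325,293). The tray is at (181,251), the pan at (470,249), the rack at (312,125) and the beaker at (440,148).

```bash
cat > h.py <<'E'
from rig import bot, vision
import cv2, numpy as np
def cap(n):
    m=vision.camera_model(n); p,d=vision.capture(n); return p,d,m
def rays(m,uv):
    q=cv2.undistortPoints(np.float64(uv).reshape(-1,1,2),m["intrinsics"],np.float64(m["dist"])).reshape(-1,2)
    T=np.array(m["camera_from_world"]); R,t=T[:3,:3],T[:3,3]
    return -R.T@t, np.c_[q,np.ones(len(q))]@R
def onplane(m,uv,z):
    c,r=rays(m,uv); return c+r*((z-c[2])/r[:,2])[:,None]
def cloud(m,d):
    v,u=np.mgrid[:d.shape[0],:d.shape[1]]
    c,r=rays(m,np.c_[u.ravel(),v.ravel()]); P=c+r*d.ravel()[:,None]
    P[d.ravel()<=0]=np.nan
    return P.reshape(*d.shape,3)
def project(m,P):
    T=np.array(m["camera_from_world"]); rv=cv2.Rodrigues(T[:3,:3])[0]
    return cv2.projectPoints(np.float64(P).reshape(-1,1,3),rv,T[:3,3],m["intrinsics"],np.float64(m["dist"]))[0].reshape(-1,2)
def hsv(p): return cv2.cvtColor(p,cv2.COLOR_RGB2HSV)
def masks(p):
    H=hsv(p); h,s,v=cv2.split(H); c=(s>130)&(v>60)
    return dict(red=c&((h<8)|(h>172)),blue=c&(h>105)&(h<130),green=c&(h>45)&(h<72),yellow=c&(h>22)&(h<35))
def totool(P,s=None):
    "world point -> shift in tool axes, mm, from the TCP"
    s=s or bot.read_state(); return np.round(1000*(np.array(s['tcp_rot']).T@(np.array(P)-s['position'])),1)
E
python3 - <<'E'
from h import *
p,d,m=cap("top"); P=cloud(m,d); M=masks(p)
for k in M:
    q=P[M[k]]
    for nm,lo,hi in (("bulb",.108,.135),("cap",.07,.105),("low",0.0,.06)):
        w=q[(q[:,2]>lo)&(q[:,2]<hi)]
        if len(w)>5: print(k,nm,len(w),np.round(w.mean(0),3),np.round(w.min(0),3),np.round(w.max(0),3))
# boxes
def box(nm,u0,u1,v0,v1,lo,hi,z):
    k=np.zeros(d.shape,np.uint8); k[v0:v1,u0:u1]=1
    k&=((P[...,2]>lo)&(P[...,2]<hi)).astype(np.uint8)
    v,u=np.nonzero(k); w=P[v,u,:2].astype(np.float32)
    r=cv2.minAreaRect(w*1000); print(nm,len(w),np.round(r[0],1),np.round(r[1],1),round(r[2],1), np.round(np.nanmedian(P[v,u,2]),4))
box("tray",140,225,190,310,.010,.05,0)
box("housing",420,515,185,300,.03,.06,0)
box("caddy",255,350,165,270,.022,.036,0)
box("caddyall",255,350,165,270,.010,.036,0)
box("rack",255,370,85,160,.03,.2,0)
box("beaker",420,470,120,170,.03,.2,0)
E
```

```text
red bulb 43 [0.538 0.003 0.119] [ 0.531 -0.003  0.112] [0.546 0.01  0.124]
red cap 98 [0.535 0.003 0.094] [ 0.523 -0.009  0.089] [0.55  0.017 0.098]
red low 156 [ 0.517 -0.002  0.007] [ 0.499 -0.029  0.003] [0.568 0.033 0.011]
blue bulb 49 [0.524 0.06  0.119] [0.517 0.052 0.109] [0.532 0.068 0.124]
blue cap 96 [0.521 0.058 0.095] [0.509 0.046 0.091] [0.535 0.074 0.104]
blue low 222 [ 0.52  -0.056  0.017] [ 0.485 -0.379  0.004] [0.578 0.089 0.046]
green bulb 82 [0.409 0.037 0.114] [ 0.401 -0.011  0.108] [0.416 0.082 0.117]
green cap 201 [0.408 0.047 0.088] [ 0.392 -0.019  0.071] [0.425 0.092 0.105]
green low 354 [0.411 0.033 0.052] [ 0.386 -0.026  0.002] [0.431 0.099 0.059]
tray 1058 [506.  313.4] [221.7 131.8] 1.0 0.0222
housing 6439 [ 508.7 -312.1] [152.1 192.1] 81.4 0.0421
caddy 488 [570.6  42.3] [164.6 136.3] 14.8 0.0291
caddyall 783 [570.4  42.3] [165.3 136.1] 15.0 0.0272
rack 2766 [776.6  13.4] [ 55.8 199.9] 7.5 0.0792
beaker 765 [ 719.7 -270.9] [68.4 68.4] 80.8 0.0654
```

Candidates: the blue bottle at (293,237) is the target, and the green ones at (287,293) and (325,293) are decoys outside the caddy. The red bottle at (320,230) is unique in the top view. The fits agree: caddy at (0.570, 0.042) with yaw 15°, tray at (0.506, 0.313), housing at (0.509, -0.312) with yaw -8.6°. I'll move above the caddy to check the choice close up.

```bash
python3 -m inch '[[87,-250,-210,-30,0.5],[87,-250,-210,-30,0.5],[87,-250,-210,-30,0.5],[87,-250,-210,-30,0.5],[87,-250,-210,-30,0.5],[87,-250,-210,-30,0.5],[87,-250,-210,-30,0.5],[87,-250,-210,-30,0.5]]'
python3 -c "
from h import *
print(totool([.52,.03,.27]))"
```

```text
time_s: 0.95
position: [0.3714, 0.3101, 0.2524]
tcp_rot: [[-0.674, 0.739, 0.0], [0.739, 0.674, -0.002], [-0.002, -0.001, -1.0]]
force: [0.1, 0.8, -0.3]
opening: 1.001
[-307.1  -79.1  -17. ]
```

```bash
python3 -m inch '[[87,-307,-79,-17,0.57],[87,-307,-79,-17,0.57],[87,-307,-79,-17,0.57],[87,-307,-79,-17,0.57],[87,-307,-79,-17,0.57],[87,-307,-79,-17,0.57],[87,-307,-79,-17,0.57],[87,-307,-79,-17,0.57]]'
python3 - <<'E'
from h import *
print(bot.read_state()['joint_positions'])
p,d,m=cap("wrist"); cv2.imwrite("pics/w1.png",p[:,:,::-1])
print(np.round(m["camera_from_world"],3).tolist())
E
```

```text
time_s: 1.75
position: [0.5219, 0.0283, 0.2698]
tcp_rot: [[-0.166, 0.986, 0.002], [0.986, 0.166, -0.002], [-0.002, 0.001, -1.0]]
force: [0.2, 0.1, -0.2]
opening: 0.999
[ -9.0884951   19.02464623  93.39018207  -0.12054534  67.47820837
 -18.57807556]
[[0.986, 0.164, 0.0, -0.518], [0.159, -0.953, 0.258, -0.101], [0.043, -0.255, -0.966, 0.42], [0.0, 0.0, 0.0, 1.0]]
```

View pics/w1.png

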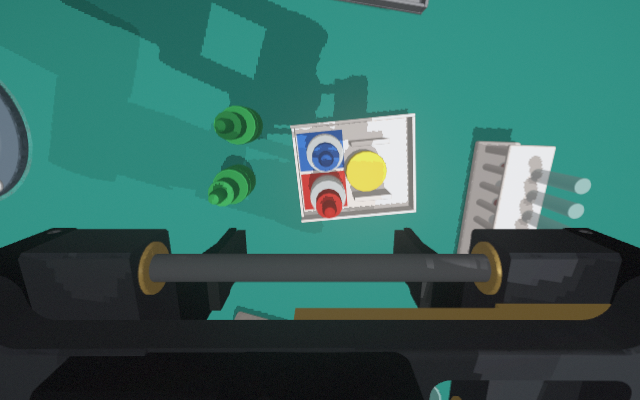

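Wrist view: the blue cap at (325,153) and red cap at (329,205) stand in the caddy on pads of their own colours, with the yellow jar at (366,172) behind them. The greens at (237,125) and (229,188) are outside, so the choice is confirmed. Next I'll refine the bottle positions from this view.

```bash
cat > meas.py <<'E'
from h import *
import sys
def measure(n,cols=("red","blue","yellow")):
    p,d,m=cap(n); P=cloud(m,d); M=masks(p); out={}
    for k in cols:
        q=P[M[k]]
        L=(("lid",.035,.12),) if k=="yellow" else (("bulbtop",.112,.2),("captop",.086,.105),)
        for nm,lo,hi in L:
            w=q[(q[:,2]>lo)&(q[:,2]<hi)]
            if len(w)>8:
                top=np.percentile(w[:,2],90); t=w[w[:,2]>top-.006]
                c,r=cv2.minEnclosingCircle((t[:,:2]*1000).astype(np.float32))
                print(n,k,nm,len(t),"mean",np.round(t.mean(0),4),"circ",np.round(c,1),round(r,1))
    return p,d,m,P
if __name__=="__main__":
    for n in sys.argv[1:]: measure(n)
E
python3 - <<'E'
from meas import *
p,d,m,P=measure("wrist"); 
k=(P[...,2]>.022)&(P[...,2]<.036)&(P[...,0]>.47)&(P[...,0]<.68)&(P[...,1]>-.06)&(P[...,1]<.15)
w=P[k][:,:2].astype(np.float32)*1000; print(cv2.minAreaRect(w))
measure("top")
R=np.array([[.9659,-.2588],[.2588,.9659]]); c=np.array([570.5,42.3])
print("places +29,-29, jarbay",c+R@[-40,29],c+R@[-40,-29],c+R@[12,0])
E
```

```text
wrist red bulbtop 118 mean [0.5355 0.0045 0.12  ] circ [535.7   3.6] 7.0
wrist red captop 338 mean [0.5348 0.0073 0.0946] circ [535.9   3.7] 15.5
wrist blue bulbtop 117 mean [0.5221 0.0595 0.1206] circ [522.  59.] 6.8
wrist blue captop 363 mean [0.5215 0.0611 0.0943] circ [522.2  59.6] 15.2
wrist yellow lid 1230 mean [0.5796 0.0451 0.0462] circ [579.9  44.4] 26.4
((568.3307495117188, 40.9035530090332), (164.84567260742188, 136.23245239257812), 14.788183212280273)
top red captop 11 mean [ 0.5358 -0.0083  0.0948] circ [536.2  -8.3] 5.2
places +29,-29, jarbay [524.3588  59.9591] [539.3692   3.9369] [582.0908  45.4056]
```

```bash
python3 -m inch '[[60,-27,10,20,-0.09],[60,-27,10,60,-0.09],[60,-27,10,100,-0.09],[60,-27,10,125,-0.09],[60,-27,10,125,-0.09],[60,-27,10,125,-0.09]]'
python3 -c "
from h import *
from meas import *
print(totool([.537,.0036,.070])); measure('wrist')"
```

```text
time_s: 2.5
position: [0.5329, 0.008, 0.1447]
tcp_rot: [[-0.26, 0.966, -0.002], [0.966, 0.26, -0.001], [0.0, -0.002, -1.0]]
force: [-0.2, -1.3, 0.6]
opening: 0.7
[-5.3  3.  74.7]
wrist red bulbtop 307 mean [0.5357 0.0048 0.1201] circ [536.    3.8] 7.0
wrist red captop 815 mean [0.5347 0.0079 0.0946] circ [536.1   3.6] 15.8
wrist blue bulbtop 355 mean [0.5221 0.0598 0.1204] circ [522.1  59.6] 6.8
wrist blue captop 938 mean [0.5219 0.0607 0.0943] circ [522.3  59.5] 15.4
wrist yellow lid 2697 mean [0.5795 0.0452 0.0462] circ [579.9  44.5] 26.5
```

```bash
python3 -m inch '[[60,-5,2,0,0],[60,-5,2,20,0],[60,-5,2,40,0],[60,-5,2,55,0],[60,-5,2,68,0],[60,-5,2,75,0],[60,-5,2,75,0],[60,-5,2,75,0]]'
```

```text
time_s: 3.35
position: [0.5377, 0.0031, 0.0712]
tcp_rot: [[-0.259, 0.966, 0.001], [0.966, 0.259, -0.001], [-0.002, 0.001, -1.0]]
force: [-0.4, 0.1, 0.0]
opening: 0.689
```

```bash
python3 -m inch '[[45,-1,-1,0,0],[40,-1,-1,0,0],[35,-1,-1,0,0],[20,-1,-1,0,0],[20,-1,-1,0,0],[20,-1,-1,0,0]]' && python3 -m inch '[[20,0,0,-5,0],[20,0,0,-25,0],[20,0,0,-60,0],[20,0,0,-100,0],[20,0,0,-140,0],[20,0,0,-160,0],[20,0,0,-160,0]]'
python3 -c "
from h import *
print(totool([.456,.313,.231]),totool([.556,.313,.231]))"
```

```text
time_s: 3.95
position: [0.5373, 0.0018, 0.0714]
tcp_rot: [[-0.259, 0.966, 0.002], [0.966, 0.259, -0.001], [-0.002, 0.002, -1.0]]
force: [0.0, -0.5, 1.4]
opening: 0.359
time_s: 4.65
position: [0.5388, 0.0018, 0.2347]
tcp_rot: [[-0.26, 0.966, 0.009], [0.966, 0.26, -0.003], [-0.005, 0.008, -1.0]]
force: [0.1, 0.3, -2.4]
opening: 0.362
[322.1   0.8   2. ] [296.1  97.4   2.9]
```

```bash
python3 -m inch '[[20,37,12,0,0],[20,74,24,0,0],[20,111,36,0,0],[20,160,52,0,0],[20,210,69,0,0],[20,250,82,0,0],[20,280,92,0,0],[20,296,97,0,0]]'&& python3 -m inch '[[20,2,0,0,0],[20,2,0,0,0],[20,2,0,20,0]]'
python3 -c "
from h import *
print(totool([.556,.313,.071]),bot.read_state()['tcp_rot'])"
```

```text
time_s: 5.45
position: [0.554, 0.3152, 0.2313]
tcp_rot: [[-0.262, 0.965, 0.005], [0.965, 0.262, -0.004], [-0.005, 0.004, -1.0]]
force: [-0.3, -0.5, -2.5]
opening: 0.362
time_s: 5.75
position: [0.5554, 0.316, 0.2132]
tcp_rot: [[-0.261, 0.965, 0.01], [0.965, 0.261, -0.003], [-0.006, 0.009, -1.0]]
force: [0.5, -0.3, -1.6]
opening: 0.357
[ -2.3  -1.5 142.2] [[-0.26125761  0.96521424  0.01029282]
 [ 0.96525322  0.26129965 -0.00295297]
 [-0.00553976  0.00916369 -0.99994267]]
```

```bash
python3 -m inch '[[20,-2,-1,30,0],[20,-2,-1,65,0],[20,-2,-1,95,0],[20,-2,-1,115,0],[20,-2,-1,128,0],[20,-2,-1,136,0],[20,-2,-1,136,0],[20,-2,-1,136,0]]'
```

```text
time_s: 6.55
position: [0.5572, 0.3133, 0.0782]
tcp_rot: [[-0.261, 0.965, 0.012], [0.965, 0.261, -0.002], [-0.005, 0.011, -1.0]]
force: [-0.9, 0.5, -1.3]
opening: 0.359
```

```bash
python3 -m inch '[[20,0,0,4,0],[20,0,0,7,0],[20,0,0,8,0],[20,0,0,8,0],[20,0,0,8,0]]'
```

```text
time_s: 7.05
position: [0.5573, 0.3134, 0.0703]
tcp_rot: [[-0.261, 0.965, 0.012], [0.965, 0.261, -0.002], [-0.006, 0.011, -1.0]]
force: [-0.6, 0.3, -1.2]
opening: 0.359
```

```bash
python3 -m inch '[[20,0,0,1,0],[20,0,0,1.5,0],[34,0,0,1.5,0],[40,0,0,1,0],[60,0,0,1,0],[60,0,0,1,0],[60,0,0,1,0]]' && python3 -m inch '[[60,0,0,-10,0],[60,0,0,-40,0],[60,0,0,-80,0],[60,0,0,-110,0],[60,0,0,-140,0],[60,0,0,-150,0]]'
python3 - <<'E'
from h import *
from meas import *
p,d,m,P=measure("wrist"); cv2.imwrite("pics/w2.png",p[:,:,::-1])
print(totool([.5225,.0595,.145]))
E
```

```text
time_s: 7.75
position: [0.5572, 0.3133, 0.0691]
tcp_rot: [[-0.261, 0.965, 0.012], [0.965, 0.261, -0.002], [-0.005, 0.011, -1.0]]
force: [-0.1, 0.7, 0.0]
opening: 0.633
time_s: 8.35
position: [0.5573, 0.3145, 0.2236]
tcp_rot: [[-0.261, 0.965, 0.019], [0.965, 0.261, 0.0], [-0.005, 0.018, -1.0]]
force: [-0.4, -0.2, 0.2]
opening: 0.687
wrist red bulbtop 163 mean [0.5564 0.3156 0.1183] circ [556.6 314.7] 6.9
wrist red captop 466 mean [0.5559 0.318  0.0926] circ [556.8 315.2] 15.6
[-236.7 -101.6   77.8]
```

View pics/w2.png

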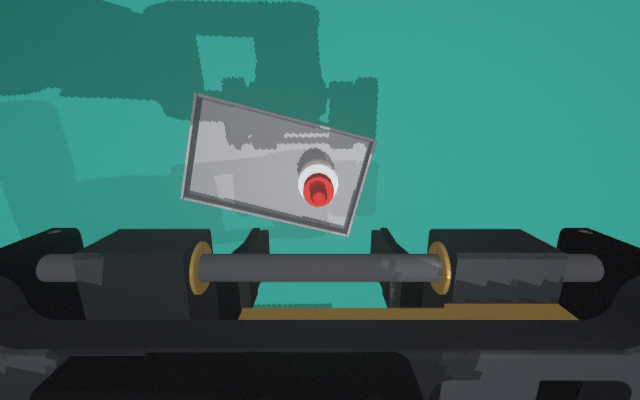

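Red stands upright in the tray (318,190). Blue is next.

```bash
python3 -m inch '[[60,-45,-19,0,0],[60,-90,-39,0,0],[60,-135,-58,0,0],[60,-180,-77,0,0],[60,-220,-94,0,0],[60,-236,-101,20,0],[60,-237,-102,50,0],[60,-237,-102,70,0]]' && python3 -m inch '[[60,0,0,0,0],[60,0,0,0,0]]'
python3 - <<'E'
from h import *
from meas import *
p,d,m,P=measure("wrist")
print(totool([.5225,.0595,.071]))
E
```

```text
time_s: 9.2
position: [0.5202, 0.058, 0.1503]
tcp_rot: [[-0.259, 0.966, 0.015], [0.966, 0.259, 0.0], [-0.003, 0.015, -1.0]]
force: [-0.4, -0.6, -0.1]
opening: 0.69
time_s: 9.4
position: [0.5191, 0.058, 0.1492]
tcp_rot: [[-0.259, 0.966, 0.012], [0.966, 0.259, 0.001], [-0.002, 0.011, -1.0]]
force: [0.6, -0.1, 0.1]
opening: 0.688
wrist blue bulbtop 89 mean [0.5207 0.0616 0.1205] circ [521.8  58.6] 6.5
wrist blue captop 534 mean [0.5189 0.0624 0.0943] circ [522.2  59.8] 15.5
wrist yellow lid 1759 mean [0.5768 0.0494 0.0461] circ [580.   44.7] 26.5
[ 0.9  1.7 79.2]
```

```bash
python3 -m inch '[[60,1,2,15,0],[60,1,2,35,0],[60,1,2,52,0],[60,1,2,65,0],[60,1,2,74,0],[60,1,2,78,0],[60,1,2,78,0],[60,1,2,78,0]]'
```

```text
time_s: 10.25
position: [0.5234, 0.0597, 0.0728]
tcp_rot: [[-0.259, 0.966, 0.015], [0.966, 0.259, 0.0], [-0.004, 0.015, -1.0]]
force: [0.0, 0.6, 1.0]
opening: 0.692
```

```bash
python3 -m inch '[[45,0,-1,1,0],[40,0,-1,1,0],[35,0,-1,1,0],[20,0,-1,1,0],[20,0,-1,1,0],[20,0,-1,1,0]]' && python3 -m inch '[[20,0,0,-5,0],[20,0,0,-25,0],[20,0,0,-60,0],[20,0,0,-100,0],[20,0,0,-140,0],[20,0,0,-160,0],[20,0,0,-160,0],[20,0,0,-160,0]]'
python3 -c "
from h import *
print(totool([.456,.313,.235]))"
```

```text
time_s: 10.85
position: [0.5227, 0.0594, 0.072]
tcp_rot: [[-0.259, 0.966, 0.016], [0.966, 0.259, 0.0], [-0.004, 0.016, -1.0]]
force: [0.7, 0.0, 0.8]
opening: 0.361
time_s: 11.65
position: [0.5193, 0.0594, 0.2314]
tcp_rot: [[-0.259, 0.966, 0.015], [0.966, 0.259, 0.0], [-0.003, 0.015, -1.0]]
force: [0.4, 0.1, -2.1]
opening: 0.357
[261.3   4.7  -4.4]
```

```bash
python3 -m inch '[[20,35,1,0,0],[20,75,1,0,0],[20,115,2,0,0],[20,160,3,0,0],[20,200,4,0,0],[20,235,5,0,0],[20,261,5,0,0],[20,261,5,0,0]]' && python3 -m inch '[[20,0,0,0,0],[20,0,0,20,0],[20,0,0,50,0],[20,0,0,80,0],[20,0,0,105,0],[20,0,0,120,0],[20,0,0,120,0]]'
python3 -c "
from h import *
print(totool([.456,.313,.070]))"
```

```text
time_s: 12.45
position: [0.4538, 0.3151, 0.2279]
tcp_rot: [[-0.263, 0.965, 0.01], [0.965, 0.263, -0.0], [-0.003, 0.009, -1.0]]
force: [-0.0, -0.1, -1.3]
opening: 0.357
time_s: 13.15
position: [0.4529, 0.3127, 0.1046]
tcp_rot: [[-0.261, 0.965, 0.002], [0.965, 0.261, -0.004], [-0.004, 0.001, -1.0]]
force: [-0.0, -0.2, -1.0]
opening: 0.357
[-0.4  3.  34.6]
```

```bash
python3 -m inch '[[20,0,2,12,0],[20,0,2,22,0],[20,0,2,29,0],[20,0,2,33,0],[20,0,2,34,0],[20,0,2,34.5,0],[20,0,2,34.5,0],[20,0,2,34.5,0]]'
```

```text
time_s: 13.95
position: [0.4552, 0.3133, 0.0705]
tcp_rot: [[-0.262, 0.965, 0.003], [0.965, 0.262, -0.003], [-0.004, 0.002, -1.0]]
force: [0.0, -0.2, -1.9]
opening: 0.361
```

```bash
python3 -m inch '[[20,0,0,1,0],[34,0,0,1,0],[40,0,0,1,0],[60,0,0,1,0],[60,0,0,1,0],[60,0,0,1,0]]' && python3 -m inch '[[60,0,0,-10,0],[60,0,0,-40,0],[60,0,0,-80,0],[60,0,0,-110,0],[60,0,0,-140,0],[60,0,0,-150,0],[60,0,0,-150,0]]'
python3 - <<'E'
from h import *
from meas import *
measure("wrist")
print(totool([.581,.045,.19]))
E
```

```text
time_s: 14.55
position: [0.4552, 0.3133, 0.0696]
tcp_rot: [[-0.262, 0.965, 0.003], [0.965, 0.262, -0.003], [-0.004, 0.002, -1.0]]
force: [1.2, 1.0, 0.4]
opening: 0.635
time_s: 15.25
position: [0.4556, 0.3142, 0.2214]
tcp_rot: [[-0.262, 0.965, 0.007], [0.965, 0.262, -0.002], [-0.004, 0.007, -1.0]]
force: [-1.0, -0.6, 0.8]
opening: 0.687
wrist red bulbtop 159 mean [0.5555 0.3154 0.1181] circ [556.3 314.7] 6.9
wrist red captop 447 mean [0.5526 0.3173 0.0933] circ [556.4 314.8] 15.5
wrist blue bulbtop 165 mean [0.454  0.3139 0.1183] circ [454.1 312.9] 7.0
wrist blue captop 468 mean [0.4532 0.3165 0.0926] circ [454.1 313.5] 15.4
[-292.3   51.7   31.1]
```

Both bottles stand in the tray, tops at 118 mm. Now the jar.

```bash
python3 -m inch '[[80,-45,8,0,0],[80,-90,16,0,0],[80,-135,24,0,0],[80,-180,32,0,0],[80,-225,40,0,0],[80,-265,47,0,0],[80,-292,52,10,0],[80,-292,52,20,0]]' && python3 -m inch '[[80,-2,1,5,0],[80,-2,1,10,0],[80,-2,1,10,0]]'
python3 - <<'E'
from h import *
from meas import *
p,d,m,P=measure("wrist")
w=P[masks(p)["yellow"]]; c=np.nanmedian(w,0); print(c)
k=(P[...,2]>.022)&(P[...,2]<.036)&(P[...,0]>.47)&(P[...,0]<.68)&(P[...,1]>-.06)&(P[...,1]<.15)
print(cv2.minAreaRect(P[k][:,:2].astype(np.float32)*1000))
print(totool([.5805,.0445,.012])); cv2.imwrite("pics/w3.png",p[:,:,::-1])
E
```

```text
time_s: 16.1
position: [0.5823, 0.0418, 0.1987]
tcp_rot: [[-0.257, 0.966, 0.003], [0.966, 0.257, -0.004], [-0.005, 0.001, -1.0]]
force: [-0.2, 0.4, -0.4]
opening: 0.921
time_s: 16.4
position: [0.5823, 0.0413, 0.1872]
tcp_rot: [[-0.258, 0.966, -0.001], [0.966, 0.258, -0.003], [-0.003, -0.002, -1.0]]
force: [-0.5, 0.8, 0.2]
opening: 0.921
wrist yellow lid 1939 mean [0.5801 0.0454 0.0462] circ [580.3  44.7] 26.5
[0.57993043 0.04568893 0.04625761]
((568.365478515625, 41.38307189941406), (164.6796112060547, 135.33639526367188), 14.903801918029785)
[  4.3  -1.4 176. ]
```

View pics/w3.png

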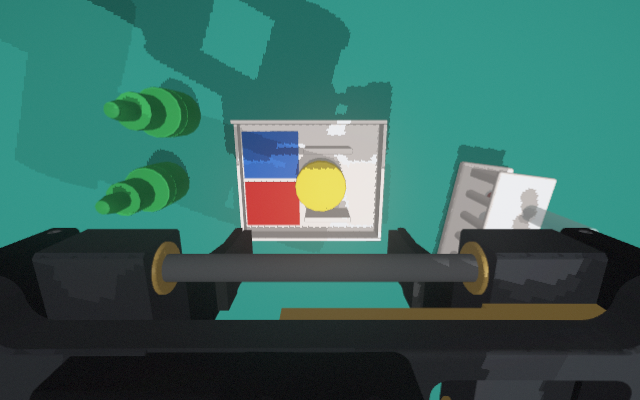

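The jar (321,185) is free now. The pads show blue at (270,153) and red at (272,203). Descending on the jar.

```bash
python3 -m inch '[[80,4,-1,20,0],[80,4,-1,55,0],[80,4,-1,90,0],[80,4,-1,115,0],[80,4,-1,130,0],[80,4,-1,135,0],[80,4,-1,135,0],[80,4,-1,135,0]]'
python3 -c "
from h import *
print(totool([.5803,.0447,.013]))"
```

```text
time_s: 17.25
position: [0.5817, 0.0448, 0.0541]
tcp_rot: [[-0.259, 0.966, 0.003], [0.966, 0.259, -0.004], [-0.004, 0.002, -1.0]]
force: [0.1, -0.1, -0.4]
opening: 0.917
[ 0.5 -1.4 41.1]
```

```bash
python3 -m inch '[[80,0,-1,12,0],[80,0,-1,24,0],[80,0,-1,33,0],[80,0,-1,38,0],[80,0,-1,40,0],[80,0,-1,40,0],[80,0,-1,40,0]]' && python3 -m inch '[[70,0,0,0,0],[62,0,0,0,0],[58,0,0,0,0],[45,0,0,0,0],[45,0,0,0,0],[45,0,0,0,0],[45,0,0,0,0]]'
```

```text
time_s: 17.95
position: [0.5811, 0.0443, 0.0142]
tcp_rot: [[-0.259, 0.966, 0.003], [0.966, 0.259, -0.004], [-0.005, 0.002, -1.0]]
force: [-0.4, 0.1, -0.1]
opening: 0.921
time_s: 18.65
position: [0.5813, 0.0443, 0.0144]
tcp_rot: [[-0.259, 0.966, 0.004], [0.966, 0.259, -0.004], [-0.005, 0.002, -1.0]]
force: [0.4, 0.1, 1.6]
opening: 0.612
```

```bash
python3 -m inch '[[45,0,0,-5,0],[45,0,0,-25,0],[45,0,0,-60,0],[45,0,0,-100,0],[45,0,0,-140,0],[45,0,0,-160,0],[45,0,0,-160,0],[45,0,0,-160,0]]'
python3 - <<'E'
from h import *
p,d,m=cap("top"); P=cloud(m,d)
k=(P[...,2]>.0445)&(P[...,2]<.06)&(P[...,1]<-.22)&(P[...,1]>-.42)&(P[...,0]>.4)&(P[...,0]<.62)
w=P[k][:,:2].astype(np.float32)*1000; print(len(w),w.mean(0),cv2.minEnclosingCircle(w),np.median(P[k][:,2]))
g=cv2.medianBlur(cv2.cvtColor(p,cv2.COLOR_RGB2GRAY),3)
for c in cv2.HoughCircles(g[180:310,420:520],cv2.HOUGH_GRADIENT,1,30,param1=80,param2=15,minRadius=20,maxRadius=34)[0][:2]:
    print(c, onplane(m,[[c[0]+420,c[1]+180]],.048))
print(totool([.487,-.31,.175]))
E
```

```text
time_s: 19.45
position: [0.58, 0.045, 0.174]
tcp_rot: [[-0.259, 0.966, 0.003], [0.966, 0.259, -0.004], [-0.004, 0.002, -1.0]]
force: [0.2, 0.4, -1.6]
opening: 0.615
2357 [ 493.41647 -309.1032 ] ((522.4921264648438, -322.6707458496094), 92.31237030029297) 0.04822599651542181
[48.5 69.5 26.8] [[ 0.48773571 -0.30754353  0.048     ]]
[-319.  -181.2   -0.8]
```

```bash
python3 -m inch '[[45,-40,-22,0,0],[45,-80,-45,0,0],[45,-120,-68,0,0],[45,-165,-93,0,0],[45,-210,-119,0,0],[45,-250,-142,0,0],[45,-290,-164,0,0],[45,-317,-181,0,0]]' && python3 -m inch '[[45,0,0,0,0],[45,0,0,10,0],[45,0,0,30,0],[45,0,0,50,0],[45,0,0,65,0],[45,0,0,75,0],[45,0,0,80,0],[45,0,0,80,0]]'
python3 -c "
from h import *
print(totool([.487,-.308,.0575]))"
```

```text
time_s: 20.3
position: [0.4848, -0.3105, 0.1718]
tcp_rot: [[-0.257, 0.966, -0.002], [0.966, 0.257, -0.002], [-0.001, -0.003, -1.0]]
force: [0.6, 1.0, -0.8]
opening: 0.616
time_s: 21.1
position: [0.4844, -0.3093, 0.0907]
tcp_rot: [[-0.258, 0.966, -0.004], [0.966, 0.258, 0.0], [0.001, -0.004, -1.0]]
force: [1.0, -0.2, -2.3]
opening: 0.61
[ 0.5  3.  33.2]
```

```bash
python3 -m inch '[[45,1,3,12,0],[45,1,3,22,0],[45,1,3,28,0],[45,1,3,31,0],[45,1,3,32.5,0],[45,1,3,33,0],[45,1,3,33,0],[45,1,3,33,0]]'
```

```text
time_s: 21.9
position: [0.487, -0.3078, 0.058]
tcp_rot: [[-0.258, 0.966, -0.004], [0.966, 0.258, -0.0], [0.001, -0.004, -1.0]]
force: [-0.2, -0.3, -1.6]
opening: 0.61
```

```bash
python3 -m inch '[[45,0,0,1,0],[45,0,0,1.5,0],[54,0,0,1.5,0],[56,0,0,1.5,0],[60,0,0,1.5,0],[78,0,0,1.5,0],[78,0,0,1.5,0],[78,0,0,1.5,0]]' && python3 -m inch '[[78,0,0,-10,0],[78,0,0,-40,0],[78,-30,0,-80,0],[78,-60,0,-110,0],[78,-70,0,-140,0],[78,-70,0,-160,0],[78,-70,0,-160,0]]'
python3 - <<'E'
from h import *
from meas import *
p,d,m,P=measure("wrist",("yellow",)); cv2.imwrite("pics/w4.png",p[:,:,::-1])
k=(P[...,2]>.03)&(P[...,2]<.045)&(P[...,1]<-.2)&(P[...,1]>-.42)&(P[...,0]>.35)&(P[...,0]<.65)
g=(np.abs(P[...,2]-.0485)<.003)&(P[...,1]<-.2)&(P[...,1]>-.42)&(P[...,0]>.38)&(P[...,0]<.56)
w=P[g][:,:2].astype(np.float32)*1000; print(len(w),cv2.minEnclosingCircle(w))
p,d,m,P=measure("top",("yellow",))
E
```

```text
time_s: 22.7
position: [0.4871, -0.3078, 0.0566]
tcp_rot: [[-0.258, 0.966, -0.003], [0.966, 0.258, -0.001], [0.0, -0.003, -1.0]]
force: [0.1, -0.4, 0.0]
opening: 0.852
time_s: 23.4
position: [0.5072, -0.3774, 0.2208]
tcp_rot: [[-0.257, 0.966, 0.002], [0.966, 0.257, -0.006], [-0.007, 0.001, -1.0]]
force: [-0.1, -0.1, -0.7]
opening: 0.895
wrist yellow lid 2415 mean [ 0.4854 -0.3072  0.0883] circ [ 485.5 -307.6] 26.4
5637 ((487.75396728515625, -310.3937683105469), 54.99017333984375)
top yellow lid 318 mean [ 0.4857 -0.3034  0.0883] circ [ 486.3 -305.2] 25.4
```

View pics/w4.png

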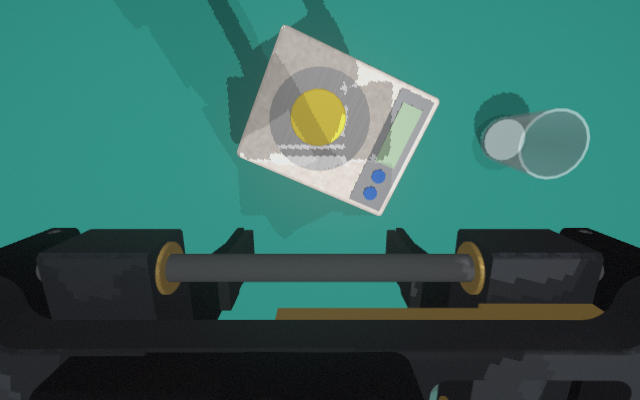

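The jar stands on the pan at (318,117), about 3.5 mm from the pan centre. The beaker (530,143) is untouched. Now I'll return the bottles, blue first.

```bash
python3 -m inch '[[60,45,8,0,0],[60,90,17,0,0],[60,135,25,0,0],[60,180,33,0,0],[60,225,42,0,0],[60,270,50,0,0],[60,315,58,0,0],[60,350,65,0,0]]' && python3 -c "
from h import *
print(totool([.455,.313,.21]))"
```

```text
time_s: 24.3
position: [0.4751, -0.0168, 0.215]
tcp_rot: [[-0.259, 0.966, -0.008], [0.966, 0.259, 0.001], [0.003, -0.008, -1.0]]
force: [0.6, -0.1, -0.9]
opening: 0.693
[323.8  66.1   5.6]
```

```bash
python3 -m inch '[[60,45,9,0,0],[60,90,18,0,0],[60,135,28,0,0],[60,180,37,0,0],[60,225,46,0,0],[60,270,55,0,0],[60,305,62,0,0],[60,324,66,0,0]]' && python3 -m inch '[[60,1,1,0,0],[60,1,1,20,0],[60,1,1,45,0],[60,1,1,60,0],[60,1,1,60,0],[60,1,1,60,0]]'
python3 - <<'E'
from h import *
from meas import *
measure("wrist")
print(totool([.4545,.3132,.070]))
E
```

```text
time_s: 25.1
position: [0.4525, 0.3157, 0.2137]
tcp_rot: [[-0.262, 0.965, -0.012], [0.965, 0.262, 0.0], [0.004, -0.011, -1.0]]
force: [-0.7, -0.6, 0.6]
opening: 0.687
time_s: 25.7
position: [0.452, 0.316, 0.153]
tcp_rot: [[-0.262, 0.965, -0.014], [0.965, 0.262, -0.001], [0.003, -0.014, -1.0]]
force: [-0.7, -0.4, -0.1]
opening: 0.689
wrist red captop 43 mean [0.5455 0.3183 0.088 ] circ [550.6 318.1] 14.0
wrist blue bulbtop 276 mean [0.4537 0.3144 0.1181] circ [454.2 313.5] 7.2
wrist blue captop 757 mean [0.4531 0.3175 0.0928] circ [454.3 313.6] 15.6
[-3.8  2.  83.7]
```

```bash
python3 -m inch '[[60,-3,2,15,0],[60,-3,2,35,0],[60,-3,2,55,0],[60,-3,2,70,0],[60,-3,2,79,0],[60,-3,2,83,0],[60,-3,2,83,0],[60,-3,2,83,0]]'
```

```text
time_s: 26.55
position: [0.4549, 0.3143, 0.0715]
tcp_rot: [[-0.262, 0.965, -0.011], [0.965, 0.262, 0.001], [0.004, -0.01, -1.0]]
force: [0.4, -0.1, 0.1]
opening: 0.693
```

```bash
python3 -m inch '[[45,0,0,1,0],[40,0,0,1,0],[35,0,0,1,0],[20,0,0,1,0],[20,0,0,1,0],[20,0,0,1,0]]' && python3 -m inch '[[20,0,0,-5,0],[20,0,0,-25,0],[20,0,0,-60,0],[20,0,0,-100,0],[20,0,0,-140,0],[20,0,0,-160,0],[20,0,0,-160,0],[20,0,0,-160,0]]'
python3 -c "
from h import *
R=np.array([[.9659,-.2588],[.2588,.9659]]); c=np.array([568.9,41.6])
a=c+R@[-40,29]; b=c+R@[-40,-29]; print(a,b)
print(totool([*a/1000,.225]))"
```

```text
time_s: 27.15
position: [0.455, 0.3143, 0.0706]
tcp_rot: [[-0.262, 0.965, -0.011], [0.965, 0.262, 0.001], [0.004, -0.01, -1.0]]
force: [0.3, -0.6, 0.8]
opening: 0.355
time_s: 27.95
position: [0.456, 0.3138, 0.2301]
tcp_rot: [[-0.262, 0.965, -0.011], [0.965, 0.262, 0.0], [0.003, -0.011, -1.0]]
force: [-0.3, 0.0, -2.7]
opening: 0.363
[522.7588  59.2591] [537.7692   3.2369]
[-263.2   -2.1    4.2]
```

```bash
python3 -m inch '[[20,-35,0,0,0],[20,-75,0,0,0],[20,-115,-1,0,0],[20,-160,-1,0,0],[20,-200,-2,0,0],[20,-238,-2,0,0],[20,-263,-2,0,0],[20,-263,-2,0,0]]' && python3 -m inch '[[20,0,0,0,0],[20,0,0,20,0],[20,0,0,50,0],[20,0,0,80,0],[20,0,0,105,0],[20,0,0,115,0],[20,0,0,115,0]]'
python3 -c "
from h import *
print(totool([.5228,.0593,.073]))"
```

```text
time_s: 28.75
position: [0.5227, 0.0564, 0.2268]
tcp_rot: [[-0.258, 0.966, -0.015], [0.966, 0.258, -0.0], [0.004, -0.015, -1.0]]
force: [0.6, 0.9, -1.5]
opening: 0.356
time_s: 29.45
position: [0.519, 0.0575, 0.11]
tcp_rot: [[-0.259, 0.966, -0.021], [0.966, 0.259, 0.001], [0.006, -0.02, -1.0]]
force: [-0.7, 0.6, -1.2]
opening: 0.358
[ 0.6  4.8 36.9]
```

```bash
python3 -m inch '[[20,0,4,12,0],[20,0,4,23,0],[20,0,4,30,0],[20,0,4,34,0],[20,0,4,36,0],[20,0,4,36.5,0],[20,0,4,36.5,0],[20,0,4,36.5,0]]'
```

```text
time_s: 30.25
position: [0.5224, 0.0584, 0.0738]
tcp_rot: [[-0.259, 0.966, -0.02], [0.966, 0.259, 0.0], [0.005, -0.019, -1.0]]
force: [0.1, 0.1, -2.3]
opening: 0.357
```

```bash
python3 -m inch '[[20,0,0,1,0],[20,0,0,1.5,0],[34,0,0,1.5,0],[40,0,0,1,0],[60,0,0,1,0],[60,0,0,1,0],[60,0,0,1,0]]' && python3 -m inch '[[60,0,0,-10,0],[60,0,0,-40,0],[60,0,0,-80,0],[60,0,0,-110,0],[60,0,0,-140,0],[60,0,0,-150,0],[60,0,0,-150,0]]'
python3 - <<'E'
from h import *
from meas import *
measure("wrist")
print(totool([.5563,.3148,.21]))
E
```

```text
time_s: 30.95
position: [0.5225, 0.0584, 0.0728]
tcp_rot: [[-0.259, 0.966, -0.02], [0.966, 0.259, 0.0], [0.005, -0.019, -1.0]]
force: [-0.7, -1.0, 0.1]
opening: 0.637
time_s: 31.65
position: [0.5264, 0.0583, 0.2246]
tcp_rot: [[-0.259, 0.966, -0.015], [0.966, 0.259, -0.0], [0.004, -0.015, -1.0]]
force: [0.3, -0.1, -0.4]
opening: 0.695
wrist blue bulbtop 126 mean [0.5209 0.0571 0.1209] circ [521.5  56.5] 6.5
wrist blue captop 335 mean [0.5206 0.0595 0.0942] circ [520.8  57.7] 15.2
[239.5  96.6  12.5]
```

Blue is back on its pad, about 2 mm off centre. Now red.

```bash
python3 -m inch '[[60,45,18,0,0],[60,90,36,0,0],[60,135,54,0,0],[60,180,72,0,0],[60,215,87,0,0],[60,239,97,5,0],[60,239,97,30,0],[60,239,97,60,0]]' && python3 -m inch '[[60,0,0,10,0],[60,0,0,10,0]]'
python3 - <<'E'
from h import *
from meas import *
measure("wrist")
print(totool([.5563,.3145,.070]))
E
```

```text
time_s: 32.5
position: [0.5554, 0.3156, 0.1603]
tcp_rot: [[-0.261, 0.965, -0.02], [0.965, 0.261, -0.0], [0.005, -0.019, -1.0]]
force: [0.1, 0.3, -0.5]
opening: 0.691
time_s: 32.7
position: [0.5525, 0.3147, 0.1464]
tcp_rot: [[-0.261, 0.965, -0.028], [0.965, 0.261, -0.003], [0.004, -0.027, -1.0]]
force: [1.2, -0.3, 0.7]
opening: 0.69
wrist red bulbtop 300 mean [0.5565 0.3162 0.118 ] circ [556.8 315.4] 7.2
wrist red captop 806 mean [0.5558 0.3193 0.0929] circ [556.8 315.1] 15.7
[-1.5  3.7 78.4]
```

```bash
python3 -m inch '[[60,-1,4,15,0],[60,-1,4,35,0],[60,-1,4,52,0],[60,-1,4,65,0],[60,-1,4,73,0],[60,-1,4,77,0],[60,-1,4,77,0],[60,-1,4,77,0]]'
```

```text
time_s: 33.55
position: [0.557, 0.3152, 0.072]
tcp_rot: [[-0.261, 0.965, -0.022], [0.965, 0.261, -0.001], [0.005, -0.022, -1.0]]
force: [0.4, -0.7, 0.5]
opening: 0.687
```

```bash
python3 -m inch '[[45,0,0,1.5,0],[40,0,0,1.5,0],[35,0,0,1.5,0],[20,0,0,1.5,0],[20,0,0,1.5,0],[20,0,0,1.5,0]]' && python3 -m inch '[[20,0,0,-5,0],[20,0,0,-25,0],[20,0,0,-60,0],[20,0,0,-100,0],[20,0,0,-140,0],[20,0,0,-160,0],[20,0,0,-160,0]]'
python3 -c "
from h import *
print(totool([.5378,.0032,.225]))"
```

```text
time_s: 34.15
position: [0.5572, 0.3153, 0.0706]
tcp_rot: [[-0.261, 0.965, -0.022], [0.965, 0.261, -0.001], [0.005, -0.021, -1.0]]
force: [0.9, -0.2, -1.0]
opening: 0.361
time_s: 34.85
position: [0.5627, 0.3163, 0.2347]
tcp_rot: [[-0.261, 0.965, -0.014], [0.965, 0.261, 0.002], [0.006, -0.013, -1.0]]
force: [1.2, 0.2, -1.6]
opening: 0.359
[-295.8 -105.5    9.4]
```

```bash
python3 -m inch '[[20,-37,-13,0,0],[20,-75,-27,0,0],[20,-115,-41,0,0],[20,-160,-57,0,0],[20,-205,-73,0,0],[20,-245,-87,0,0],[20,-280,-100,0,0],[20,-296,-105,0,0]]' && python3 -m inch '[[20,0,0,0,0],[20,0,0,20,0],[20,0,0,50,0],[20,0,0,80,0],[20,0,0,105,0],[20,0,0,115,0],[20,0,0,115,0]]'
python3 -c "
from h import *
print(totool([.5375,.003,.0726]))"
```

```text
time_s: 35.65
position: [0.5366, 0.0002, 0.2325]
tcp_rot: [[-0.258, 0.966, -0.018], [0.966, 0.258, 0.002], [0.006, -0.017, -1.0]]
force: [-0.1, 0.2, -1.7]
opening: 0.36
time_s: 36.35
position: [0.5328, 0.0016, 0.1155]
tcp_rot: [[-0.258, 0.966, -0.023], [0.966, 0.259, 0.003], [0.009, -0.022, -1.0]]
force: [-0.4, 0.2, -2.0]
opening: 0.358
[-0.3  5.9 42.8]
```

```bash
python3 -m inch '[[20,0,5,14,0],[20,0,5,27,0],[20,0,5,35,0],[20,0,5,39,0],[20,0,5,41,0],[20,0,5,42,0],[20,0,5,42,0],[20,0,5,42,0]]'
```

```text
time_s: 37.15
position: [0.5369, 0.0029, 0.0738]
tcp_rot: [[-0.258, 0.966, -0.023], [0.966, 0.259, 0.003], [0.009, -0.021, -1.0]]
force: [-0.1, -0.1, -1.5]
opening: 0.366
```

```bash
python3 -m inch '[[20,0,0,1,0],[20,0,0,1.5,0],[34,0,0,1.5,0],[40,0,0,1,0],[60,0,0,1,0],[60,0,0,1,0],[60,0,0,1,0]]' && python3 -m inch '[[60,0,0,-10,0],[60,0,0,-40,0],[60,0,0,-80,0],[60,-20,0,-110,0],[60,-40,0,-140,0],[60,-40,0,-160,0],[60,-40,0,-160,0],[60,-40,0,-160,0]]'
python3 - <<'E'
from h import *
from meas import *
p,d,m,P=measure("wrist"); cv2.imwrite("pics/w5.png",p[:,:,::-1])
k=(P[...,2]>.022)&(P[...,2]<.036)&(P[...,0]>.47)&(P[...,0]<.68)&(P[...,1]>-.06)&(P[...,1]<.15)
r=cv2.minAreaRect(P[k][:,:2].astype(np.float32)*1000); print(r)
a=np.radians(r[2]); R=np.array([[np.cos(a),-np.sin(a)],[np.sin(a),np.cos(a)]])
print("places",r[0]+R@[-40,29],r[0]+R@[-40,-29])
p,d,m,P=measure("top"); cv2.imwrite("pics/top5.png",p[:,:,::-1])
for u0,u1,v0,v1 in((255,370,85,160),(420,470,120,170)):
    k=np.zeros(d.shape,bool);k[v0:v1,u0:u1]=1;k&=(P[...,2]>.03)&(P[...,2]<.2)
    print(cv2.minAreaRect(P[k][:,:2].astype(np.float32)*1000)[0])
E
```

```text
time_s: 37.85
position: [0.5369, 0.0029, 0.0728]
tcp_rot: [[-0.258, 0.966, -0.023], [0.966, 0.259, 0.003], [0.009, -0.021, -1.0]]
force: [-0.8, -0.1, 0.6]
opening: 0.641
time_s: 38.65
position: [0.5504, -0.036, 0.2327]
tcp_rot: [[-0.258, 0.966, -0.022], [0.966, 0.259, 0.003], [0.009, -0.021, -1.0]]
force: [-0.3, 0.4, -0.2]
opening: 0.691
wrist red bulbtop 168 mean [0.5362 0.0027 0.1203] circ [536.2   2.4] 7.0
wrist red captop 464 mean [0.5362 0.0043 0.0943] circ [536.2   2.8] 15.3
wrist blue bulbtop 169 mean [0.5212 0.0569 0.1208] circ [521.2  56.9] 6.7
wrist blue captop 547 mean [0.5217 0.0561 0.0944] circ [521.3  56.6] 15.4
((568.7298583984375, 41.31354522705078), (164.27865600585938, 135.32012939453125), 15.099949836730957)
places [522.5563378  58.8921116] [537.66555028   2.89468578]
top red bulbtop 35 mean [0.5377 0.0032 0.121 ] circ [537.8   3. ] 6.3
top red captop 98 mean [0.5349 0.0031 0.0945] circ [536.3   3.2] 14.2
top blue bulbtop 6 mean [0.5205 0.0529 0.1187] circ [521.2  53. ] 3.9
top blue captop 58 mean [0.5185 0.05   0.0943] circ [521.2  54.9] 13.1
(777.2363891601562, 13.843185424804688)
(719.9821166992188, -277.53997802734375)
```

View pics/w5.png

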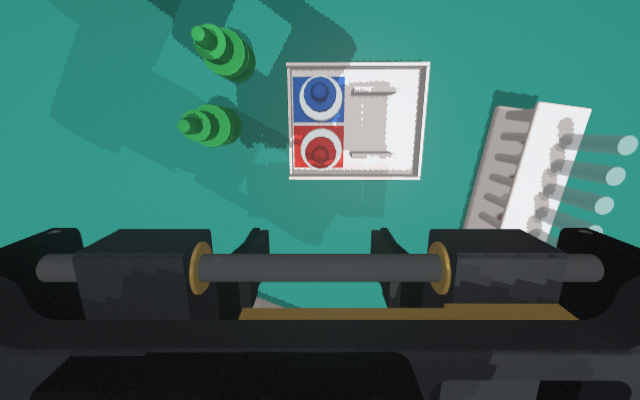

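View pics/top5.png

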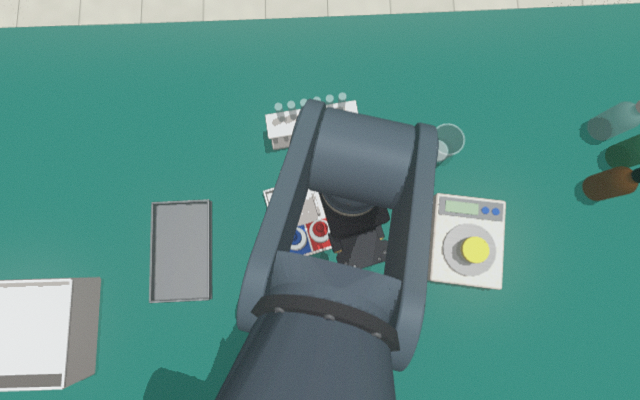

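In the wrist view both bottles stand on their own pads, blue (320,93) and red (320,150), and the greens and rack look untouched. In the top view the jar is on the pan (476,250) and the tray is empty. Handing in.

```bash
python3 -c "
from h import *
print(bot.hand_in())"
```

```text
the job is handed in; nothing more can be done
None
```

I handed the job in at about 39 s of robot time. Both bottles went to the grey tray, the jar onto the balance pan, and each bottle back onto the pad of its own colour. `hand_in` reports no verdict, so the results below are my own checks.

- **Bottles:** both stand upright. By the wrist camera, red is about 1.5 mm from its place's centre and blue about 2.5 mm (12 mm allowed).
- **Jar:** it stands upright on the pan, about 3.5 mm from the centre by the wrist camera (15 mm allowed). I measured this just after placing it, and the last top picture still shows it on the pan.
- **Tube rack:** it reads less than 1 mm from where it started.
- **Beaker:** the last top reading came out 6.6 mm off in y. The arm hid part of the beaker in that picture, so I put this down to the view; the arm never went near it.
- **Disagreements:** the top and wrist cameras differ by about 2 mm throughout, which is within the stated calibration. In the last top reading blue came out further off in y, but there too it was largely hidden by the arm.
- **Tool tilt:** the tool drifted to at most about 1.6° of tilt over the moves. This did not affect the placements.

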